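Switch on the dust extractor under its guard

ROBOT

A 7-joint arm with a two-finger parallel gripper is mounted at the origin on the work surface. World frame = base frame: x ahead of the robot, y to its left, z up, the work surface at z = 0. Lengths are in m, angles in degrees, forces in N, time in s.
With the tool pointing down it reaches from about 0.425 to 1.025 m from the base axis. Payload 9.4 kg.
Tool frame: the origin (TCP) lies on the centre line of the jaws, within the pads' length; the fingertips stand 19 mm ahead of it and the grasp point (between the pads) is the TCP (ctrl.finger_overhang is the distance from the TCP to the fingertips, in m); z points along the fingers, y is the line along which they close (so a half turn about z gives the same grasp; the last joint's range is limited). The gripper opens to 85 mm and grips with 20 to 120 N. Pads are 22 mm wide; open, the fingers measure 114 mm over their backs; the gripper's body (76 mm by 85 mm) begins 54 mm behind the grasp point. The pads swing forward as they close: fully open they stand 13 mm farther back than shut.
Start: joints at [-75.098, 34.337, -0.143, 91.639, 0.103, 54.024, -4.572], TCP at [0.24, 0.684, 0.25] pointing down, gripper open.
Joint ranges: [-147.43, 147.43], [-19.82, 112.94], [-74.19, 73.91], [6.32, 146.72], [-59.91, 239.91], [6.04, 106.73], [-150.56, 150.56]. Speed limits (degrees/s): [127.2, 127.2, 172.46, 172.46, 180, 180, 180].

INTERFACE

Orientations are given as [roll, pitch, yaw] about the fixed x, y, z axes, in that order (R = Rz(yaw) Ry(pitch) Rx(roll)).
In Python, from bench import observe, imaging, ctrl gives the robot as it stands.
- The arm moves only by the shell command python3 -m pendant 'ROWS' [FORCE]. ROWS is a JSON object of lists of equal length, an entry for each row: "translation": the shift along the tool's x, y, z in mm, a list of three; "turn": the turn about the tool's z in rad; "gripper": the opening, from 0 (shut) to 1 (fully open). In form: {"translation": [[x, y, z], ...], "turn": [turn, ...], "gripper": [gripper, ...]}. A call has 1 to 8 rows; each row is the pose to reach, as a shift and turn from the pose commanded when the call began, along the tool's axes at that moment; what a row does not reach only later rows make up. A row lasts 1/12 s, in which the tool goes at most 41.7 mm and 7.16 degrees, less where a joint would pass 70% of its speed; a pose out of reach is approached as far as the arm can. A call with a gripper value outside its range is refused whole. The fingers move at their own pace and stop on an object; FORCE is the grip in N (left out, the last holds). Time passes only in rows, so rows that repeat a pose let the fingers close. It gives the time, the measured TCP pose, the force, the opening and the grip force at its end, in the units of the state.
- observe(): the state, without advancing time (a new reading comes with each control period).
- imaging.read_camera(name): name is "scene" or "top"; returns (picture, depth): 400x640x3 uint8, blue, green, red; 400x640 float32, m along the optical axis (not along the pixel's ray), 0 where there is no reading.
- imaging.camera_model(name): a dict with "camera_matrix" (3x3 intrinsics, pixels), "k1" (the pictures are not rectified: a ray, as slopes to the right and down, at radius r is drawn at 1 + k1 r^2 times it, then the intrinsics apply), "R" (3x3) and "t" (3): a world point X has camera coordinates R X + t. Camera axes: x right, y down, z forward; pixel columns grow to the right and rows downward; lengths in m; the calibration is good to about 2 mm. A picture is of the moment at which its call begins. camera_model takes no time and is no camera call.
- ctrl.finish_job(): hands the job in; it is judged then, once.
The state is a dict: "time": time; "joint_pos": joint angles; "joint_velocities": joint speeds; "tau": joint torques, N m; "ee_pos": TCP position; "ee_rot": TCP orientation; "wrist_force": force on the tool from outside, world axes, zero at the start; "torque": the same for the moment, N m; "opening": finger opening in m; "gripper_force": force on a finger pad.
Only numpy, scipy, OpenCV 4.12 (cv2) and the standard library are available. Lean on these libraries where they do the work, as an engineer would, in place of code of your own. Each camera call takes 0.05 s, during which the arm holds its last target. There are 200 camera calls.

TASK

Switch on the dust extractor at the red-guarded switch station: swing the red guard up until it stays open by itself, push the toggle under it fully over towards the hinge, then tip the guard back so that it drops shut over the toggle. Do not touch the yellow-guarded station.

Things in the scene. Friction and masses are not known exactly. Their poses are not given: they have to be found in the camera images.
- red_station: Dust extractor switch: fixed grey box 140x110x50 mm (x,y,z), black top, with a see-through red guard hinged on two steel posts over a metal toggle. Origin: centre of its underside on the bench; z up, +x towards the hinge, y along it. Hinge line at x=45, z=92 mm. Guard shut: level plate 50 mm wide (y), 9 mm thick, from hinge to x=-27; red grip barrel centred at (-49,0,116) mm.
- red_guard (a joint): Red guard's angle, rad: 0 shut, 1.9 fully open (19 deg back past upright). Spring snaps it shut below about 0.85, open above, and holds it there; about 1 N at the barrel. Barrel: diameter 16, 24 mm long along y, on a stem rising at 45 deg from the plate's front edge, 94 mm out from and 24 mm above the hinge line when shut; it may turn in the fingers. Fully open its centre is at (98,0,173) mm in the station frame.
- red_toggle (a joint): Red station's toggle angle, rad: 0 off (leans away from the hinge), 1.0 on (leans to the hinge, at its stop). Snaps over past 0.5; needs about 1 N at the ball. Steel rod 8 mm thick, 27 mm long, pivot along y at (7,0,54) mm in the station frame, 13 mm ball at its end: ball centre off at (-6,0,78), on at (20,0,78) mm.
- yellow_station: Bystander: a station of the same make, sizes and frame but with a yellow guard; it serves another machine. Not to be touched.

How it is judged (in metres and radians):
On the way, in this order (a step that is already met when the one before it is completed fails the run):
1. the red guard is open (more than 1.4 rad) with the toggle still off (value of joint red_guard above 1.4 rad and value of joint red_toggle below 0.3 rad), for 0.2 s.
2. the toggle is pushed over to on (more than 0.8 rad) while the guard is open (more than 0.9 rad) (value of joint red_toggle above 0.8 rad and value of joint red_guard above 0.9 rad), for 0.1 s.
At the end, for the whole second after the job is handed in: The red station's toggle is on (joint above 0.8 rad) and its guard is shut (joint below 0.1 rad) (value of joint red_toggle above 0.8 rad and value of joint red_guard below 0.1 rad); the robot touches nothing.
It fails at once if the yellow-guarded station is touched (more than 1 N) (contact force between anything else and yellow_station above 1 N).
It also fails if it takes over 51 s, if anything falls off the work surface, if the arm or the gripper's body presses on something with over 40 N, if the wrist force passes 120 N, or if a joint passes its speed limit or range.

## Working session

There is one attempt and no reset: what is moved stays moved. The work goes in short steps, Python scripts to look and compute and a shell command to move; the robot and the scene stay as the last step left them, time stands still between calls to the robot, and variables do not carry over. Pictures are saved under pics/ and viewed, at most 10 in all, crops included, and the job is handed in when it is done.

```bash
mkdir -p pics; ls
python3 - <<'E'
from bench import observe, imaging, ctrl
import cv2,numpy as np
s=observe();print({k:s[k] for k in('time','ee_pos','ee_rot','wrist_force','opening')},ctrl.finger_overhang)
for n in('scene','top'):
    p,d=imaging.read_camera(n);cv2.imwrite(f'pics/{n}0.png',p);np.save(f'pics/{n}0.npy',d)
    m=imaging.camera_model(n);print(n,m)
E
```

```text
pics
{'time': 0.0, 'ee_pos': array([0.23945669, 0.68385917, 0.24942311]), 'ee_rot': array([-1.79912951e+02,  7.23744160e-03,  1.60706285e+02]), 'wrist_force': array([ 0.21558867, -0.02442769, -0.25525804]), 'opening': 0.08525891268806397} 0.019
scene {'camera_matrix': array([[377.74243616,   0.        , 319.55749294],
       [  0.        , 377.74243616, 201.85931171],
       [  0.        ,   0.        ,   1.        ]]), 'k1': -0.08861134317970351, 'R': array([[-0.85149901,  0.52408934,  0.01672717],
       [ 0.39677987,  0.66485591, -0.63287626],
       [-0.34280486, -0.5322565 , -0.77407225]]), 't': array([ 0.49724552, -0.16687331,  0.92933421])}
top {'camera_matrix': array([[492.68064475,   0.        , 325.04688332],
       [  0.        , 492.68064475, 198.35695704],
       [  0.        ,   0.        ,   1.        ]]), 'k1': -0.023293569894369395, 'R': array([[-0.02055282, -0.99954535,  0.02206056],
       [-0.99344773,  0.01793631, -0.11287117],
       [ 0.11242417, -0.02423583, -0.9933647 ]]), 't': array([-0.00680539,  0.58596025,  0.91588411])}
```

View pics/scene0.png

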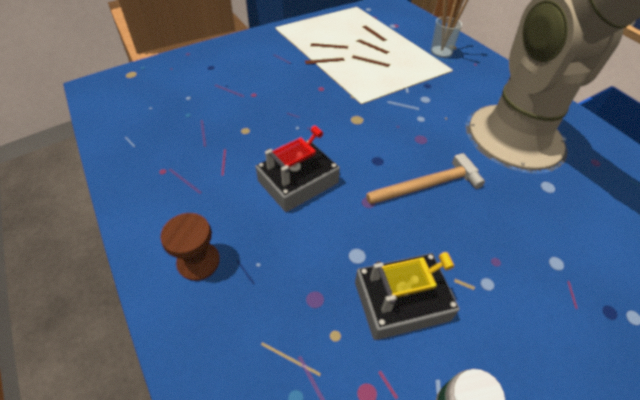

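View pics/top0.png

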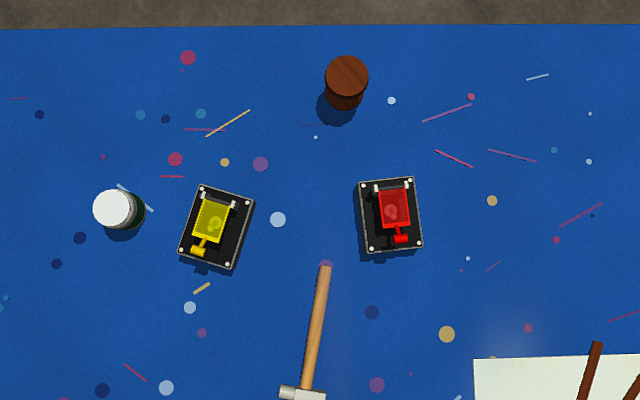

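The top view shows the red station with corners near (359,181), (413,178), (422,246) and (367,253). Its barrel is near (401,239), and the hinge is at the top of the image (away from the robot). The yellow station is about 0.25 m to its left, and the arm is out of view.

```bash
cat > h.py <<'E'
import numpy as np,cv2
from bench import imaging
def ray(n,u,v):
    m=imaging.camera_model(n);K=m['camera_matrix'];k=m['k1']
    q=cv2.undistortPoints(np.array([[[u,v]]],float),K,np.array([k,0,0,0,0.]))[0,0]
    R=m['R'];return -R.T@m['t'],R.T@np.array([*q,1])
def atz(n,u,v,z):
    c,r=ray(n,u,v);return c+r*(z-c[2])/r[2]
def proj(n,X):
    m=imaging.camera_model(n)
    return cv2.projectPoints(np.atleast_2d(np.asarray(X,float)),cv2.Rodrigues(m['R'])[0],m['t'],m['camera_matrix'],np.array([m['k1'],0,0,0,0.]))[0][:,0]
E
python3 - <<'E'
from h import *
p=cv2.imread('pics/top0.png');cv2.imwrite('pics/crop1.png',cv2.resize(p[165:265,340:440],None,fx=6,fy=6,interpolation=cv2.INTER_CUBIC))
d=np.load('pics/top0.npy')
for u,v,z in[(359,181,.05),(413,178,.05),(422,246,.05),(367,253,.05),(401,239,.124)]:
    c,r=ray('top',u,v);print(atz('top',u,v,z).round(4),(c+r*d[v,u])[2].round(4))
E
```

```text
[ 0.6159 -0.083   0.05  ] -0.0008
[ 0.6199 -0.1865  0.05  ] 0.048
[ 0.4903 -0.1983  0.05  ] 0.0462
[ 0.4794 -0.0942  0.05  ] 0.045
[ 0.5022 -0.146   0.124 ] 0.1213
```

View pics/crop1.png

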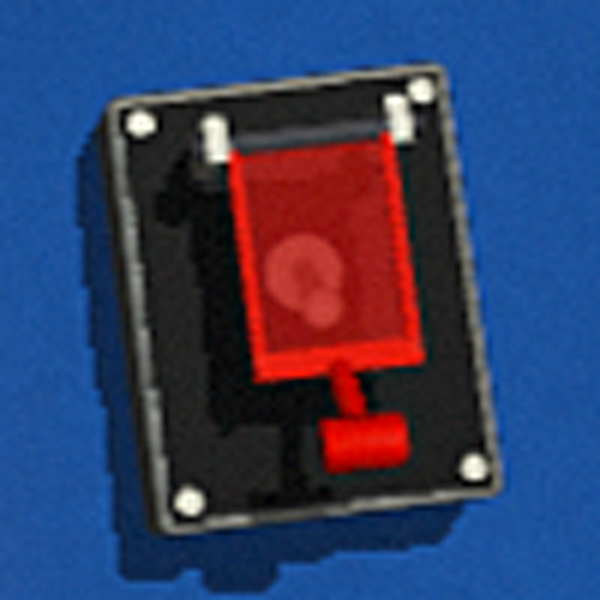

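The crop shows the top-face corners at (112,102), (440,68), (495,490) and (165,532), and the barrel centre at (366,444). I'll fit the planar pose to these.

Run:
```python
from h import *
from scipy.optimize import least_squares
px=np.array([(112,102),(440,68),(495,490),(165,532),(366,444)])/6+[340,165]-.42
L=np.array([[70,55,50],[70,-55,50],[-70,-55,50],[-70,55,50],[-49,0,116]])/1e3
def W(q,L):
    c,s=np.cos(q[2]),np.sin(q[2]);return L@np.array([[c,-s,0],[s,c,0],[0,0,1]]).T+[q[0],q[1],0]
r=least_squares(lambda q:(proj('top',W(q,L))-px).ravel(),[.55,-.14,0])
q=r.x;print(q,np.degrees(q[2]),r.fun.round(2))
np.save('q.npy',q)
for n,l in dict(barrel=(-49,0,116),hinge=(45,0,92),open=(98,0,173),off=(-6,0,78),on=(20,0,78)).items():print(n,W(q,np.array([l])/1e3).round(4))
print(proj('scene',W(q,L)).round(1))
```

```text
[ 0.55197929 -0.14064646  0.09545707] 5.469286983594971 [-1.24 -0.82  1.07 -1.54  1.96  1.19 -0.9   1.04 -0.8   0.02]
barrel [[ 0.5032 -0.1453  0.116 ]]
hinge [[ 0.5968 -0.1364  0.092 ]]
open [[ 0.6495 -0.1313  0.173 ]]
off [[ 0.546  -0.1412  0.078 ]]
on [[ 0.5719 -0.1387  0.078 ]]
[[283.8 198.4]
 [254.3 165.4]
 [309.1 138.7]
 [340.6 167.5]
 [316.8 132.4]]
```

```bash
cat > to.py <<'E'
import sys,numpy as np
from bench import observe
from scipy.spatial.transform import Rotation as R
def shift(T,p=None,rot=None):
    s=observe();p=s['ee_pos'] if p is None else p;rot=s['ee_rot'] if rot is None else rot
    return (R.from_euler('xyz',rot,degrees=True).inv().apply(np.array(T)-p)*1e3).round(1)
if __name__=='__main__':
    s=observe();print(s['time'],s['ee_pos'].round(4),s['ee_rot'].round(2),s['wrist_force'].round(1),s['opening'].round(4))
    print(shift([float(a) for a in sys.argv[1:4]]))
E
python3 - <<'E'
from to import *
s=observe();A=[.37,.42,.28];B=[.46,.14,.28];C=[.503,-.145,.25]
print(shift(A),shift(B,A,[180,0,160.7-51.57]),shift(C,B,[180,0,160.7-103.13]))
from h import *
d=np.load('pics/top0.npy');c,r=ray('top',113,208);print(c+r*d[208,113])
E
```

```text
[-210.4 -206.   -30.2] [-294.    -6.7   -0. ] [-217.5  189.1   30. ]
[0.56958951 0.3681529  0.08161221]
```

```bash
python3 -m pendant '{"translation":[[-26,-26,-4],[-53,-52,-8],[-79,-77,-11],[-105,-103,-15],[-131,-129,-19],[-158,-155,-23],[-184,-180,-26],[-210,-206,-30]],"turn":[0.1125,0.225,0.3375,0.45,0.5625,0.675,0.7875,0.9],"gripper":[0.6,0.6,0.6,0.6,0.6,0.6,0.6,0.6]}' 20
python3 -m pendant '{"translation":[[-37,-1,0],[-74,-2,0],[-110,-3,0],[-147,-3,0],[-184,-4,0],[-221,-5,0],[-257,-6,0],[-294,-7,0]],"turn":[0.1125,0.225,0.3375,0.45,0.5625,0.675,0.7875,0.9],"gripper":[0.6,0.6,0.6,0.6,0.6,0.6,0.6,0.6]}'
python3 to.py .503 -.145 .25
```

```text
time: 0.77
ee_pos: [0.3701, 0.4187, 0.2802]
ee_rot: [-180.0, 0.0, 108.8]
wrist_force: [0.3, 0.3, 0.4]
opening: 0.0513
gripper_force: 0.0
time: 1.43
ee_pos: [0.4595, 0.1388, 0.2803]
ee_rot: [-180.0, -0.0, 57.3]
wrist_force: [0.9, 0.7, 0.2]
opening: 0.0512
gripper_force: 0.0Traceback (most recent call last):
  File "to.py", line 8, in <module>
    s=observe();print(s['time'],s['ee_pos'].round(4),s['ee_rot'].round(2),s['wrist_force'].round(1),s['opening'].round(4))
                                                                                                    ^^^^^^^^^^^^^^^^^^
AttributeError: 'float' object has no attribute 'round'
```

```bash
sed -i "s/s\['opening'\].round(4)/s['opening']/" to.py
python3 -m pendant '{"translation":[[-27,24,4],[-54,47,8],[-82,71,11],[-109,95,15],[-136,118,19],[-163,142,23],[-190,165,26],[-217,188,30]],"turn":[0.113,0.226,0.339,0.452,0.565,0.678,0.791,0.905],"gripper":[0.6,0.6,0.6,0.6,0.6,0.6,0.6,0.6]}'
python3 -m pendant '{"translation":[[0,0,15],[0,0,30],[0,0,50],[0,0,60],[0,0,60],[0,0,60]],"turn":[0,0,0,0,0,0],"gripper":[0.6,0.6,0.6,0.6,0.6,0.6]}'
python3 to.py .503 -.145 .122
python3 - <<'E'
from h import *
for n in('top','scene'):
    p,d=imaging.read_camera(n);cv2.imwrite(f'pics/{n}1.png',p)
    x,y=(330,150) if n=='top' else (250,50)
    c=cv2.resize(p[y:y+130,x:x+130],None,fx=4.5,fy=4.5,interpolation=cv2.INTER_CUBIC);cv2.imwrite(f'pics/{n}1c.png',c)
a,b=[cv2.imread(f'pics/{n}1c.png')[:,:400] for n in('top','scene')]
cv2.imwrite('pics/both1.png',np.hstack([cv2.imread('pics/top1c.png')[:,90:490],cv2.imread('pics/scene1c.png')[:,90:490]]))
E
```

```text
time: 2.1
ee_pos: [0.5018, -0.1452, 0.2501]
ee_rot: [-180.0, -0.0, 5.4]
wrist_force: [0.3, 0.5, -0.5]
opening: 0.0512
gripper_force: 0.0
time: 2.6
ee_pos: [0.5016, -0.1436, 0.1902]
ee_rot: [-180.0, 0.1, 5.7]
wrist_force: [-0.2, -1.4, 0.9]
opening: 0.0512
gripper_force: 0.0
2.6 [ 0.5016 -0.1436  0.1902] [-1.7999e+02  6.0000e-02  5.7100e+00] [-0.2 -1.4  0.9] 0.05118172272930453
[ 1.3  1.5 68.2]
```

View pics/both1.png

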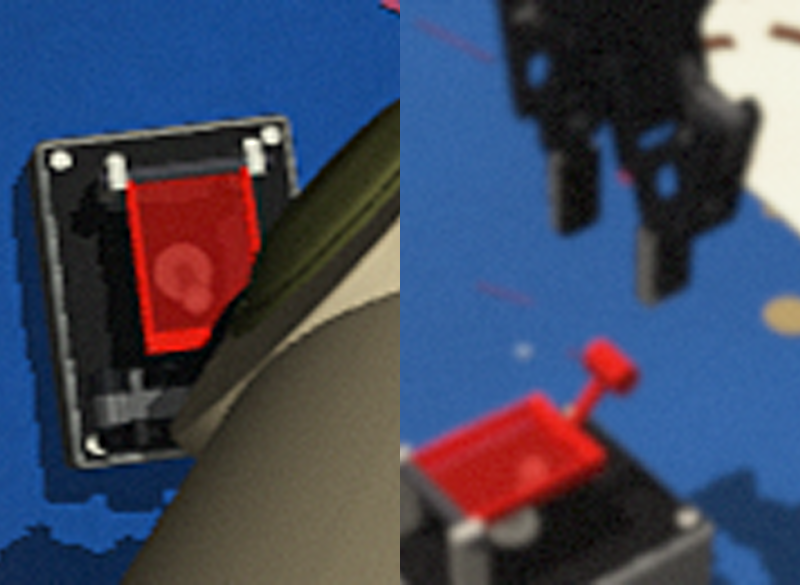

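The picture shows the barrel at (612,367) in the right half, which is scene pixel (317,131.6) against a predicted (316.8,132.4). The open fingers stand straight above it and are aligned, so I'll descend and grip.

```bash
python3 -m pendant '{"translation":[[1,1,20],[1,1,40],[1,1,60],[1,1,70],[1,1,70],[1,1,70]],"turn":[0,0,0,0,0,0],"gripper":[0.6,0.6,0.6,0.6,0.6,0.6]}' 20
python3 -m pendant '{"translation":[[0,0,0],[0,0,0],[0,0,0],[0,0,0],[0,0,0],[0,0,0]],"turn":[0,0,0,0,0,0],"gripper":[0.15,0.15,0.15,0.15,0.15,0.15]}' 20
python3 - <<'E'
import numpy as np
# shifts along station x, down from shut, for arc
for t in np.arange(0,2.0,.1):
    a=np.arctan2(24,-94)-t;r=np.hypot(24,94);print(round(t,2),(r*np.cos(a)+94).round(1),(24-r*np.sin(a)).round(1))
E
```

```text
time: 3.2
ee_pos: [0.5031, -0.1447, 0.1209]
ee_rot: [180.0, -0.0, 5.7]
wrist_force: [-0.9, 0.1, 0.2]
opening: 0.0514
gripper_force: 0.0
time: 3.7
ee_pos: [0.5036, -0.1465, 0.1217]
ee_rot: [179.8, -0.2, 5.7]
wrist_force: [-1.0, -5.0, 4.1]
opening: 0.023
gripper_force: 24.2
0.0 0.0 -0.0
0.1 2.9 -9.3
0.2 6.6 -18.2
0.3 11.3 -26.7
0.4 16.8 -34.7
0.5 23.0 -42.1
0.6 30.0 -48.9
0.7 37.6 -54.9
0.8 45.7 -60.2
0.9 54.4 -64.6
1.0 63.4 -68.1
1.1 72.8 -70.7
1.2 82.3 -72.3
1.3 92.0 -73.0
1.4 101.7 -72.7
1.5 111.3 -71.5
1.6 120.7 -69.3
1.7 129.9 -66.1
1.8 138.7 -62.1
1.9 147.1 -57.2
```

```bash
python3 -m pendant '{"translation":[[3,1,-9],[7,1,-18],[11,1,-27],[17,1,-35],[23,1,-42],[30,1,-49],[38,1,-55],[46,1,-60]],"turn":[0,0,0,0,0,0,0,0],"gripper":[0.15,0.15,0.15,0.15,0.15,0.15,0.15,0.15]}'
python3 -m pendant '{"translation":[[8,0,-4],[17,0,-8],[27,0,-10],[36,0,-12],[46,0,-13],[56,0,-12],[65,0,-11],[75,0,-9]],"turn":[0,0,0,0,0,0,0,0],"gripper":[0.15,0.15,0.15,0.15,0.15,0.15,0.15,0.15]}'
python3 -m pendant '{"translation":[[9,0,3],[17,0,7],[23,0,10],[23,0,10],[23,0,10],[23,0,10]],"turn":[0,0,0,0,0,0],"gripper":[0.15,0.15,0.15,0.15,0.15,0.15]}'
```

```text
time: 4.37
ee_pos: [0.5489, -0.1421, 0.1817]
ee_rot: [179.9, -0.0, 5.7]
wrist_force: [-0.0, -6.3, -2.4]
opening: 0.0234
gripper_force: 22.6
time: 5.03
ee_pos: [0.6243, -0.1346, 0.191]
ee_rot: [179.9, -0.1, 5.7]
wrist_force: [0.0, -6.8, 2.2]
opening: 0.0232
gripper_force: 22.8
time: 5.53
ee_pos: [0.6481, -0.1323, 0.1807]
ee_rot: [179.8, -0.2, 5.7]
wrist_force: [2.1, -5.1, 3.8]
opening: 0.0233
gripper_force: 23.7
```

```bash
python3 -m pendant '{"translation":[[0,0,0],[0,0,0],[0,0,0],[0,0,-15],[0,0,-40],[0,0,-70],[0,0,-90]],"turn":[0,0,0,0,0,0,0],"gripper":[0.6,0.6,0.6,0.6,0.6,0.6,0.6]}' 20
python3 - <<'E'
from to import *
from h import *
q=np.load('q.npy');c,s=np.cos(q[2]),np.sin(q[2])
for l in[(-38,0,270),(-38,0,90),(4,0,90)]:
    l=np.array(l)/1e3;P=np.array([q[0]+c*l[0]-s*l[1],q[1]+s*l[0]+c*l[1],l[2]]);print(P.round(4),shift(P))
p,d=imaging.read_camera('scene');cv2.imwrite('pics/s2.png',cv2.resize(p[60:220,220:380],None,fx=3.7,fy=3.7,interpolation=cv2.INTER_CUBIC))
E
```

```text
time: 6.12
ee_pos: [0.6464, -0.1309, 0.2713]
ee_rot: [-180.0, -0.0, 5.7]
wrist_force: [0.7, 0.4, -0.2]
opening: 0.0514
gripper_force: 0.0
[ 0.5142 -0.1443  0.27  ] [-1.329e+02  1.000e-01  1.200e+00]
[ 0.5142 -0.1443  0.09  ] [-132.9    0.2  181.2]
[ 0.556  -0.1403  0.09  ] [-90.9   0.4 181.2]
```

View pics/s2.png

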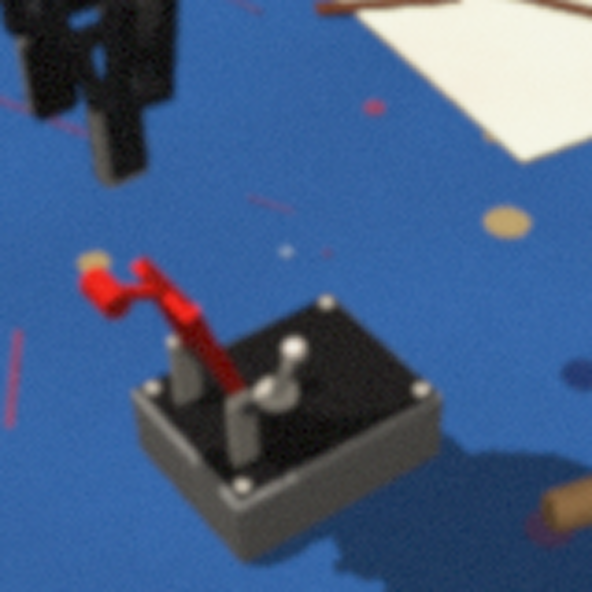

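The guard stands open by itself, barrel at (107,292), and the toggle is off with its ball at (293,349). Next I close the fingers and go down in front of the toggle.

```bash
python3 -m pendant '{"translation":[[-35,0,0],[-70,0,0],[-105,0,0],[-133,0,20],[-133,0,60],[-133,0,100],[-133,0,140],[-133,0,181]],"turn":[0,0,0,0,0,0,0,0],"gripper":[0,0,0,0,0,0,0,0]}'
python3 -m pendant '{"translation":[[0,0,0],[6,0,0],[12,0,0],[18,0,0],[24,0,0],[30,0,0],[36,0,0],[40,0,0]],"turn":[0,0,0,0,0,0,0,0],"gripper":[0,0,0,0,0,0,0,0]}'
python3 -m pendant '{"translation":[[2,0,0],[4,0,0],[4,0,0]],"turn":[0,0,0],"gripper":[0,0,0]}'
```

```text
time: 6.83
ee_pos: [0.5138, -0.1435, 0.0869]
ee_rot: [-180.0, -0.0, 5.8]
wrist_force: [2.3, 0.2, -0.1]
opening: 0.0002
gripper_force: 0.0
time: 7.5
ee_pos: [0.5543, -0.1399, 0.0889]
ee_rot: [-180.0, -0.0, 5.8]
wrist_force: [-12.3, -2.0, 7.7]
opening: -0.0003
gripper_force: 7.0
time: 7.75
ee_pos: [0.5543, -0.1401, 0.0885]
ee_rot: [-179.9, 0.3, 5.7]
wrist_force: [-13.7, -1.2, 11.8]
opening: -0.0
gripper_force: 8.3
```

```bash
python3 -m pendant '{"translation":[[-20,0,0],[-40,0,0],[-40,0,-40],[-40,0,-80],[-40,0,-120],[-40,0,-160],[-40,0,-181],[-40,0,-181]],"turn":[0,0,0,0,0,0,0,0],"gripper":[0,0,0,0.6,0.6,0.6,0.6,0.6]}'
python3 to.py .6475 -.132 .27
python3 - <<'E'
from h import *
p,d=imaging.read_camera('scene');cv2.imwrite('pics/s3.png',cv2.resize(p[60:220,220:380],None,fx=3.7,fy=3.7,interpolation=cv2.INTER_CUBIC))
E
```

```text
time: 8.42
ee_pos: [0.52, -0.1449, 0.2741]
ee_rot: [179.9, -0.4, 5.7]
wrist_force: [1.0, -0.4, -0.1]
opening: 0.0511
gripper_force: 0.0
8.4167 [ 0.52   -0.1449  0.2741] [179.92  -0.43   5.72] [ 1.  -0.4 -0.1] 0.051104731617026965
[ 1.281e+02 -1.000e-01  5.000e+00]
```

View pics/s3.png

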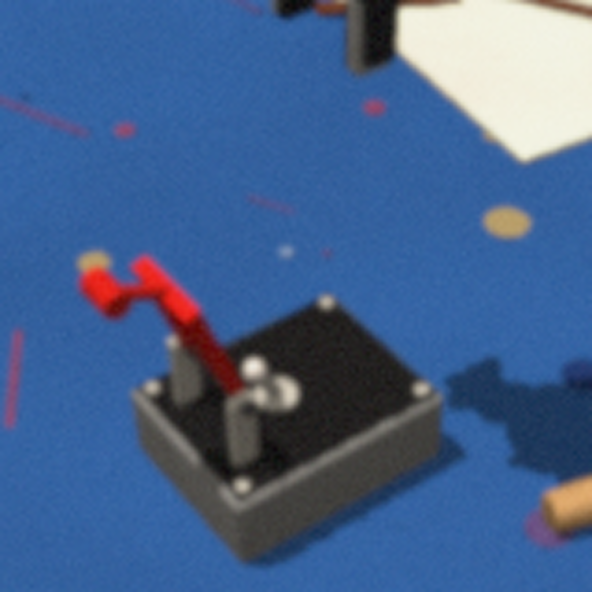

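The toggle is now on: the ball has moved to (255,368), toward the hinge. The guard is still open. I'll regrip the barrel and swing the guard back.

```bash
python3 -m pendant '{"translation":[[32,0,2],[64,0,3],[96,0,4],[129,1,10],[129,1,40],[129,1,70],[129,1,95],[129,1,95]],"turn":[0,0,0,0,0,0,0,0],"gripper":[0.6,0.6,0.6,0.6,0.6,0.6,0.6,0.6]}'
python3 -m pendant '{"translation":[[0,0,0],[0,0,0],[0,0,0],[0,0,0],[0,0,0],[0,0,0]],"turn":[0,0,0,0,0,0],"gripper":[0.15,0.15,0.15,0.15,0.15,0.15]}' 20
```

```text
time: 9.13
ee_pos: [0.6436, -0.1307, 0.1681]
ee_rot: [-179.9, 0.5, 5.7]
wrist_force: [-0.9, 0.4, -0.1]
opening: 0.0514
gripper_force: 0.0
time: 9.63
ee_pos: [0.6469, -0.1326, 0.1754]
ee_rot: [180.0, -0.1, 5.7]
wrist_force: [-0.5, -2.7, 2.0]
opening: 0.0238
gripper_force: 24.6
```

```bash
python3 -m pendant '{"translation":[[-8,1,-5],[-17,1,-9],[-26,1,-12],[-36,1,-14],[-45,1,-15],[-55,1,-16],[-65,1,-15],[-74,1,-13]],"turn":[0,0,0,0,0,0,0,0],"gripper":[0.15,0.15,0.15,0.15,0.15,0.15,0.15,0.15]}'
python3 -m pendant '{"translation":[[-9,0,3],[-18,0,6],[-27,0,10],[-35,0,16],[-43,0,22],[-50,0,29],[-56,0,36],[-61,0,44]],"turn":[0,0,0,0,0,0,0,0],"gripper":[0.15,0.15,0.15,0.15,0.15,0.15,0.15,0.15]}'
python3 -m pendant '{"translation":[[-5,0,8],[-8,0,17],[-11,0,26],[-11,0,26],[-11,0,26]],"turn":[0,0,0,0,0],"gripper":[0.15,0.15,0.15,0.15,0.15]}'
python3 -m pendant '{"translation":[[0,0,0],[0,0,0],[0,0,0],[0,0,0],[0,0,-30],[0,0,-70],[0,0,-110],[0,0,-110]],"turn":[0,0,0,0,0,0,0,0],"gripper":[0.6,0.6,0.6,0.6,0.6,0.6,0.6,0.6]}'
python3 - <<'E'
from h import *
p,d=imaging.read_camera('scene');cv2.imwrite('pics/s4.png',cv2.resize(p[60:220,220:380],None,fx=3.7,fy=3.7,interpolation=cv2.INTER_CUBIC))
E
```

```text
time: 10.3
ee_pos: [0.5716, -0.1402, 0.1877]
ee_rot: [-179.9, -0.0, 5.7]
wrist_force: [1.6, 3.3, 6.8]
opening: 0.0236
gripper_force: 24.8
time: 10.97
ee_pos: [0.5101, -0.1463, 0.1424]
ee_rot: [-179.9, 0.1, 5.7]
wrist_force: [-3.0, 2.9, 4.3]
opening: 0.0237
gripper_force: 27.3
time: 11.38
ee_pos: [0.4993, -0.1474, 0.1163]
ee_rot: [-179.9, 0.2, 5.7]
wrist_force: [-5.9, 4.2, 1.3]
opening: 0.0235
gripper_force: 28.8
time: 12.05
ee_pos: [0.5036, -0.1496, 0.2331]
ee_rot: [179.8, -0.5, 5.7]
wrist_force: [0.8, -0.1, 0.2]
opening: 0.051
gripper_force: 0.0
```

View pics/s4.png

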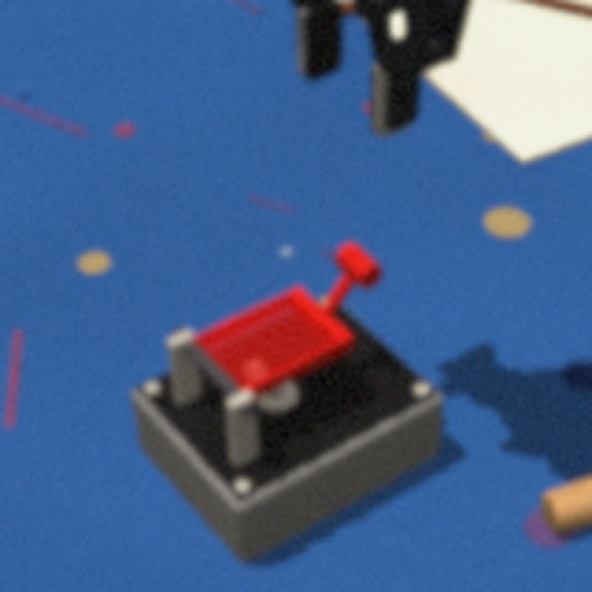

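The guard is shut: its barrel is at (358,264), the same scene pixel as at the start. The toggle ball shows through it at (255,370), so it is on, and the gripper is clear.

```bash
python3 -c "
from bench import ctrl;print(ctrl.finish_job())"
```

```text
the job is handed in; nothing more can be done
None
```

I handed the job in at about 12 s, and the last picture showed the red toggle on, the red guard shut over it and the gripper clear; the yellow station was not touched, and the hand-in returned no verdict.

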